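# Measure a stone in the bench gauge

## Task

Push the flat dark stone that lies before the bench gauge along the table into the gauge's mouth until it touches the beam at the back, then push the sliding jaw gently against it so that the stone is clamped between the jaw's sprung pad and the fixed stop. Only push with the fingers: do not lift, tip or pinch the stone, and leave the other things where they are. Finish while holding: the fingers keep pressing lightly on the jaw, no longer touching the stone, so that the pad stays squeezed in a few millimetres.

Things in the scene. Friction and masses are not known exactly. Their poses are not given: they have to be found in the camera images.
- gauge: bench length gauge, screwed to the table: a beam with a fixed stop (right) and a sliding jaw (left) reaching from it to the robot. Origin: on the table, on the beam's front face, mid-mouth. +x away from the robot through the beam, +y along it from stop to jaw, z up. The mouth is open to -x and above, with no plate under it. Feet 10 mm high reach to y = -0.180 and +0.240
- beam: the beam with its graduated top: 370 mm long (y = -0.155 to +0.215 in the gauge frame), 26 mm deep (x = 0 to 0.026), 30 mm high. Same origin and axes as the gauge
- stop_block: fixed stop at the right end of the mouth: steel block 22 mm thick, 38 mm high (a screw over the beam rises to 41 mm), reaching 88 mm from the beam towards the robot. Origin: on the table at the beam's front face, in its measuring face, which looks to +y (gauge y = -0.115); axes as the gauge
- jaw: sliding jaw: steel block x = -0.088 to 0, 2 to 38 mm above the table, 16 mm thick. Origin: on the table at the beam, in the block's face to the stop; its flat back, to push on, is 16 mm to +y; its saddle on the beam is 46 mm high and reaches 46 mm to +y. Slides to gauge -y for 190 mm (friction 1 N), stays where left; starts at gauge y 0.113 to 0.133; axes as the gauge
- pad: the jaw's rubber sprung pad, 78 mm long, 30 mm high, on the side to the stop; when free its face stands 16 mm before the jaw's origin; it can be squeezed in by up to 10 mm (0.9 N per mm). Free, it has the jaw's origin and axes; its origin moves to the jaw's +y as it is squeezed
- flat_stone: the flat dark stone, irregular, 66x90 mm and 36 mm high, 0.14 to 0.28 kg, lying before the mouth of the gauge at any yaw, its centre 120 to 160 mm before the beam and within 30 mm of the middle of the mouth. Origin: centre of its underside; x is its short and y its long side
- can_pale: pale film canister with a grey cap, 34 mm across, 51 mm tall, standing; a bystander on the robot's side of the gauge, to the left of its mouth. Origin: centre of its underside
- yellow_pebble: yellow-brown pebble, 27x26x14 mm; a bystander on the robot's side of the gauge, before the stop and to its right. Origin: centre of its underside
- small_dark_stone: small dark stone, 37x48x27 mm; a bystander on the robot's side of the gauge, to the right. Origin: centre of its underside
- lens: hand lens, black, 62x146x12 mm; a bystander beyond the beam. Origin: centre of its underside
- blocky_stone: blocky dark stone, 54x50 mm and 45 mm tall; a bystander beyond the beam. Origin: centre of its underside
- pale_lump: yellow-brown lump, 48x60x32 mm; a bystander to the right of the fixed stop. Origin: centre of its underside
Not all that is in view belongs to the job. Of the things that look like the flat_stone, the middle-sized one is meant.

How it is judged (in metres and radians):
On the way:
1. the stone is pushed inside the mouth against the beam (contact force between flat_stone and beam above 0.2 N and x of flat_stone in the frame of gauge above -0.075 m), for 0.05 s.
At the end, for the whole second after the job is handed in: the stone lies flat on the table in the mouth (centre within 75 mm of the beam), at rest, pressed by the pad with over 1.5 N and against the fixed stop with over 0.5 N, while the fingers press the jaw with over 0.5 N and do not touch the stone (contact force between pad and flat_stone above 1.5 N and contact force between stop_block and flat_stone above 0.5 N and contact force between the fingers and jaw above 0.5 N and contact force between the fingers and flat_stone below 0.3 N and x of flat_stone in the frame of gauge above -0.075 m and height (world z) of flat_stone below 0.008 m and angle between flat_stone's own z axis and vertical below 0.25 rad and linear speed of flat_stone below 0.01 m/s); the arm keeps its last pose, push and grip.
It fails at once if the stone is lifted (over 15 mm) or tipped (over 0.5 rad) (height (world z) of flat_stone above 0.015 m or angle between flat_stone's own z axis and vertical above 0.5 rad).
It fails at once if the jaw squeezes the stone harder than 40 N (contact force between jaw and flat_stone above 40 N).
It fails at once if a bystander is moved more than 20 mm (distance of any of can_pale, yellow_pebble, small_dark_stone, lens, blocky_stone, pale_lump from where it was at the start of the episode above 0.02 m).
It also fails if it takes over 53 s, if anything falls off the work surface, if the arm or the gripper's body presses on something with over 40 N, if the wrist force passes 120 N, or if a joint passes its speed limit or range.

## Robot

A 6-joint arm with a two-finger parallel gripper is mounted at the origin on the work surface; the furniture and walls round the work are solid. World frame = base frame: x ahead of the robot, y to its left, z up, the work surface at z = 0. Lengths are in m, angles in degrees, forces in N, time in s.
With the tool pointing down it reaches from about 0.35 to 0.875 m from the base axis. Payload 4.2 kg.
Tool frame: the origin (TCP) lies on the front face of the gripper's body, between the roots of the fingers; the fingertips stand 70 mm ahead of it and the grasp point (between the pads) lies 51 mm ahead of it; x points along the fingers, y is the direction in which the jaws open and shut, and the axes are right-handed (so a half turn about x gives the same grasp; the last joint's range is limited). The gripper opens to 87 mm and grips with 3 to 60 N. Pads are 19 mm wide; open, the fingers measure 117 mm over their backs; the gripper's body (75 mm by 190 mm) begins 51 mm behind the grasp point.
Start: joints at [90.848, 22.042, 0.453, 0, -68.411, -14.817], TCP at [0.151, 0.607, 0.292] pointing down, gripper open.
Joint ranges: [-179.83, 179.83], [-69.29, 118.12], [-61.27, 80.66], [-181.25, 117.63], [-171.15, -9.14], [-177.46, 177.46]. Speed limits (degrees/s): [159.86, 159.86, 180, 180, 180, 180].

## Interface

Orientations are given as a 3x3 rotation matrix whose columns are the frame's x, y, z axes.
In Python, from station import r, viewer, spotter gives the robot as it stands.
- The arm moves only by the tool move_arm, never from a script. Its argument "series" is a list that holds one entry, the list of rows, each a list of 7 numbers: the turn, a rotation vector about the world's x, y, z scaled (see below), then the shift along the world's x, y, z scaled (see below), then the opening, from 0 (shut) to 1 (fully open). A call has 1 to 20 rows; each row shifts and turns the pose as measured when the row begins; what a row does not reach is not made up. The controller multiplies each number of a shift by 60 mm and each number of a turn by 8 degrees. A row lasts 1/8 s, in which the tool goes at most 62.5 mm and 10.7 degrees, less where a joint would pass 70% of its speed; a pose out of reach is approached as far as the arm can. A call with a number of a shift or a turn outside -1 to 1 is refused whole. A call with a gripper value outside its range is refused whole. The fingers move at their own pace and stop on an object; the grip force is fixed at half the most. Time passes only in rows, so rows that do not move let the fingers close. It gives the time, the measured TCP pose, the force and the opening at its end, in the units of the state.
- r.sense(): the state, without advancing time (a new reading comes with each control period).
- viewer.capture(name): name is "side" or "top"; returns (picture, depth): 384x512x3 uint8, red, green, blue; 384x512 float32, m along the optical axis (not along the pixel's ray), 0 where there is no reading.
- viewer.camera_params(name): a dict with "mtx" (3x3 intrinsics, pixels), "dist_coeffs" ([k1, k2, p1, p2, k3] as OpenCV has them; the pictures are not rectified), "pose" (4x4, takes a point from camera to world coordinates). Camera axes: x right, y down, z forward; pixel columns grow to the right and rows downward; lengths in m; the calibration is good to about 2 mm. A picture is of the moment at which its call begins. camera_params takes no time and is no camera call.
- r.finish_job(): hands the job in, once; it reports no verdict.
Trained networks look in the newest picture that a camera, given by its name, has taken for a name from the list of things; names that differ only in an ending like _2 or _b are one class to them, and where a whole thing is asked for, a point or a joint stands for the part that bears it (a point fixed in the world has none). Each returns a list of dicts, best first, with "conf" (0 to 1); they miss things now and then, are a little off and sometimes report something else, mostly with a low value. They report only what shows in the picture. A call takes as long as a camera call. They do not tell look-alikes from the thing itself.
- spotter.find_in(camera, name): "centre" ([column, row] in pixels, amid what is visible of it).
- spotter.trace(camera, name): "mask" (384x512 bool, what is visible of it) and "centre" ([column, row] in pixels, amid what is visible of it).
The state is a dict: "time_s": time; "joints": joint angles; "joint_velocities": joint speeds; "effort": joint torques, N m; "tcp_pos": TCP position; "ee_rot": TCP orientation; "wrist_force": force on the tool from outside, world axes, zero at the start; "moment": the same for the moment, N m; "gripper_width": opening from 0.0 (shut) to 1.0 (fully open).
Only numpy, scipy, OpenCV 4.12 (cv2) and the standard library are available. Lean on these libraries where they do the work, as an engineer would, in place of code of your own. Each camera call takes 0.05 s, during which the arm holds its last target.

## Working session

There is one attempt and no reset: what is moved stays moved. The work goes in short steps, Python scripts to look and compute and a tool call to move; the robot and the scene stay as the last step left them, time stands still between calls to the robot, and variables do not carry over. Pictures are saved under pics/ and viewed, and the job is handed in when it is done.

Besides the shell and the picture viewer there is one more tool, called after "Call:" by a JSON object that holds its "fn" and its "kwargs". move_arm: Moves the arm, as the interface text tells. Its arguments: {"type":"object","properties":{"series":{"type":"array","items":{"type":"array","items":{"type":"array","items":{"type":"number","minimum":-1,"maximum":1}}}}},"required":["series"]}

```bash
ls; mkdir -p pics; cat > h.py <<'E'
import numpy as np, cv2
from station import r, viewer, spotter
def cap(n,f):
    p,d=viewer.capture(n); cv2.imwrite('pics/'+f,p[:,:,::-1]); return p,d
def cloud(n,d):
    c=viewer.camera_params(n);K=np.array(c['mtx'],float);D=np.array(c['dist_coeffs'],float);P=np.array(c['pose'])
    h,w=d.shape;u,v=np.meshgrid(np.arange(w),np.arange(h))
    q=cv2.undistortPoints(np.stack([u,v],-1).reshape(-1,1,2).astype(np.float64),K,D).reshape(h,w,2)
    X=np.dstack([q[...,0]*d,q[...,1]*d,d]); W=X@P[:3,:3].T+P[:3,3]; W[d==0]=np.nan
    return W
E
python3 - <<'E'
from h import *
for n in('top','side'):
    p,d=cap(n,n+'0.png'); np.save(n+'0.npy',cloud(n,d)); print(viewer.camera_params(n)['pose'])
    for t in('flat_stone','jaw','stop_block','pad','can_pale','yellow_pebble','small_dark_stone','beam'):
        print(n,t,[(np.round(o['centre']),round(o['conf'],2)) for o in spotter.find_in(n,t)])
s=r.sense();print(s)
E
```

```text
pics
[[ 2.90082947e-02 -9.91989435e-01  1.22945028e-01  4.13955048e-01]
 [-9.99572940e-01 -2.92221385e-02  6.38798334e-05  1.01389550e-02]
 [ 3.52934853e-03 -1.22894376e-01 -9.92413480e-01  1.08681853e+00]
 [ 0.00000000e+00  0.00000000e+00  0.00000000e+00  1.00000000e+00]]
top flat_stone [(array([216., 229.]), 0.95), (array([179., 285.]), 0.68), (array([292.,  88.]), 0.59), (array([255., 184.]), 0.55)]
top jaw [(array([193., 122.]), 0.89)]
top stop_block [(array([307., 141.]), 0.86)]
top pad [(array([201., 138.]), 0.7)]
top can_pale [(array([172., 192.]), 0.51)]
top yellow_pebble [(array([322., 184.]), 0.4)]
top small_dark_stone [(array([334., 215.]), 0.6), (array([248., 114.]), 0.59)]
top beam [(array([249., 114.]), 0.86), (array([170., 194.]), 0.43)]
[[ 9.98974207e-01  1.88100257e-02 -4.11912180e-02  5.96556630e-01]
 [ 4.52825750e-02 -4.17934887e-01  9.07347739e-01 -8.74448395e-01]
 [-1.48012767e-04 -9.08282232e-01 -4.18357939e-01  4.28727765e-01]
 [ 0.00000000e+00  0.00000000e+00  0.00000000e+00  1.00000000e+00]]
side flat_stone [(array([166., 176.]), 0.97), (array([255., 198.]), 
[... 565 characters left out ...]
     -6.84103542e+01, -1.48164986e+01]), 'joint_velocities': array([ 0.01894563,  0.04019043, -0.09638049,  0.08653731, -0.01930304,
        0.00592621]), 'effort': array([ 2.27883988e-04, -3.90452528e+01,  1.87624365e+01,  4.22434777e+00,
        1.55674590e-02, -1.53853352e-05]), 'tcp_pos': array([0.1508363 , 0.60649948, 0.29226031]), 'ee_rot': array([[ 2.62585472e-06, -2.41379517e-01, -9.70430796e-01],
       [ 2.16350872e-05, -9.70430795e-01,  2.41379517e-01],
       [-1.00000000e+00, -2.16291824e-05,  2.67405661e-06]]), 'wrist_force': array([-0.33358514,  0.18902201, -0.64981402]), 'moment': array([-1.94399622e-02,  4.70377708e-02, -2.32590427e-06]), 'gripper_width': 0.9993808471082086}
```

View pics/top0.png

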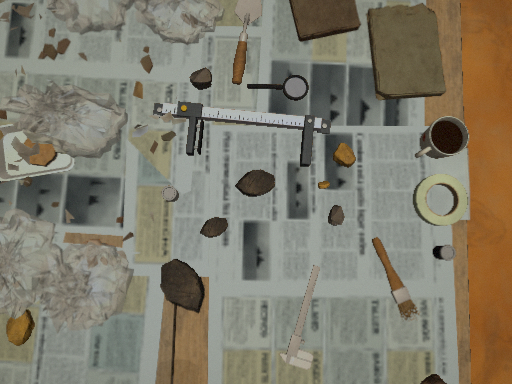

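View pics/side0.png

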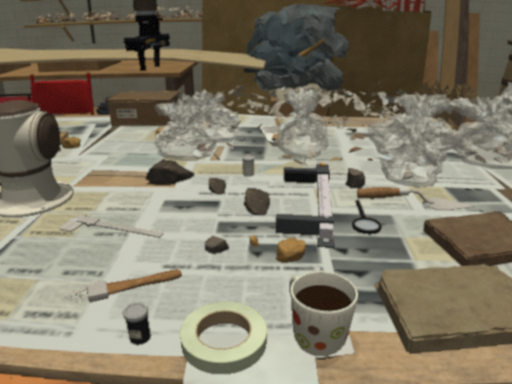

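```bash
python3 - <<'E'
import numpy as np,cv2
from h import *
p=cv2.imread('pics/top0.png');c=p[80:320,140:360];cv2.imwrite('pics/crop0.png',cv2.resize(c,None,fx=2.5,fy=2.5,interpolation=cv2.INTER_CUBIC))
E
```

```text
(no output)
```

View pics/crop0.png

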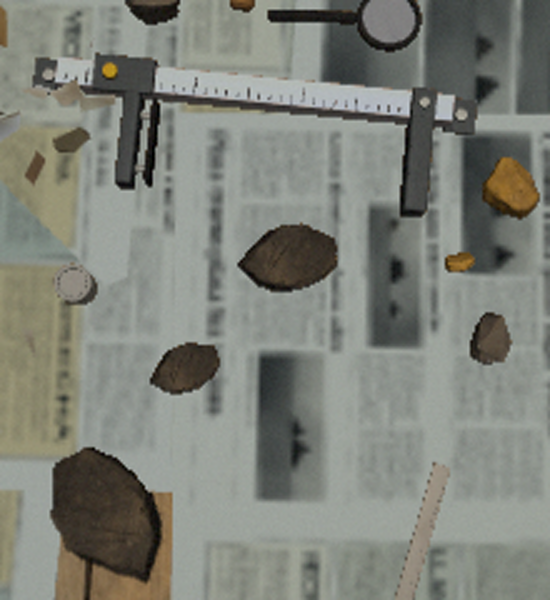

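Three look-alikes show in the top view: small at (214,227), middle-sized at (255,184), and large at (182,285). The one at (255,184) fits: it is the middle-sized one and lies before the mouth, as the crop confirms. The jaw's arm is at (191,137), the stop at (307,143), the can at (171,194) and the pebble at (323,185).

```bash
python3 - <<'E'
import numpy as np,cv2
W=np.load('top0.npy')
print('stone',W[184,255],'table',np.round(W[300,240],4),W[160,270],'jaw',W[140,190],'stop',W[145,306])
# rectify height map
x0,x1,y0,y1=0.35,0.75,-0.25,0.25; s=0.001
ok=np.isfinite(W[...,2])
P=W[ok]
def rectmask(m):
    q=W[m&ok]; return q
z=W[...,2]
# beam top: z 24..36mm region; 
roi=np.zeros(z.shape,bool); roi[98:135,150:332]=1
b=W[roi&(z>0.02)&(z<0.036)]; print(len(b)); 
r1=cv2.minAreaRect((b[:,:2]*1000).astype(np.float32));print('beam rect',r1)
def blob(c0,c1,r0,r1_,zl,zh):
    m=np.zeros(z.shape,bool);m[r0:r1_,c0:c1]=1;m&=(z>zl)&(z<zh)
    q=W[m];R=cv2.minAreaRect((q[:,:2]*1000).astype(np.float32));return len(q),R,np.round(np.percentile(q[:,2],[5,50,95]),4)
print('stone',blob(230,280,165,200,.008,.06))
print('stopArm',blob(295,320,134,170,.02,.06))
print('jawArm',blob(184,197,128,160,.025,.06))
print('pad',blob(196,206,120,160,.015,.035))
print('can',blob(160,182,184,204,.03,.07))
print('pebble',blob(315,332,178,190,.004,.03))
print('small',blob(325,347,203,228,.006,.05))
for rr in range(104,172,4): print(rr,np.round(z[rr,180:212:1]*1000).astype(float).tolist())
E
```

```text
stone [ 0.55097493 -0.01564906  0.03085742] table [0.2896 0.0106 0.0015] [ 0.6125232  -0.05002816  0.00124717] jaw [0.64641915 0.13485789 0.03867762] stop [ 0.64269647 -0.12898671  0.03867489]
1588
beam rect ((691.8123168945312, 20.700439453125), (370.4767150878906, 74.69092559814453), 86.78337860107422)
stone (752, ((555.0763549804688, -18.4322509765625), (71.3552017211914, 76.35067749023438), 51.769596099853516), array([0.0113, 0.0276, 0.036 ]))
stopArm (332, ((633.7470092773438, -130.9909210205078), (22.68329620361328, 70.95650482177734), 86.32844543457031), array([0.0286, 0.0385, 0.0419]))
jawArm (200, ((646.2686157226562, 133.65313720703125), (59.60411834716797, 21.919151306152344), 3.635753631591797), array([0.0287, 0.0386, 0.0418]))
pad (92, ((657.54296875, 118.05294036865234), (16.689443588256836, 75.04541015625), 86.62889862060547), array([0.0174, 0.028 , 0.0346]))
can (198, ((522.8138427734375, 175.76828002929688), (32.952903747558594, 32.781578063964844), 49.4273567199707), array([0.0476, 0.0513, 0.0544]))
pebble (93, ((560.1487426757812, -174.14849853515625), (25.76645851
[... 2621 characters left out ...]
0, 4.0, 1.0, 3.0, 1.0]
156 [1.0, 2.0, 6.0, 3.0, 3.0, 1.0, -0.0, 1.0, 0.0, 1.0, 1.0, 3.0, 3.0, 3.0, 2.0, 4.0, 1.0, 4.0, 3.0, -1.0, 4.0, 0.0, 1.0, 1.0, 2.0, 3.0, 2.0, 2.0, 3.0, 3.0, 3.0, 1.0]
160 [-1.0, 2.0, 2.0, 1.0, -3.0, -0.0, 1.0, 5.0, 3.0, 2.0, 0.0, 1.0, 0.0, -1.0, 2.0, -0.0, 2.0, 0.0, 1.0, 0.0, 1.0, -2.0, 4.0, 4.0, 4.0, 3.0, 1.0, 1.0, 2.0, 1.0, 1.0, 0.0]
164 [2.0, 3.0, 4.0, 1.0, 2.0, 2.0, 6.0, 1.0, -2.0, -0.0, 0.0, 1.0, 2.0, 2.0, 1.0, 1.0, 1.0, nan, 2.0, 3.0, -2.0, 2.0, 1.0, 2.0, -1.0, 0.0, 6.0, 0.0, 2.0, 2.0, 2.0, -0.0]
168 [2.0, -1.0, 5.0, 3.0, 3.0, 6.0, 4.0, 1.0, 4.0, -2.0, 3.0, -0.0, 4.0, 3.0, 6.0, 0.0, 4.0, 1.0, 0.0, 6.0, 3.0, -0.0, 2.0, 1.0, 2.0, 0.0, -2.0, 5.0, 1.0, 1.0, 1.0, 3.0]
```

```bash
cat > fit.py <<'E'
from h import *
def gauge(W):
    z=W[...,2]
    roi=np.zeros(z.shape,bool); roi[98:135,212:292]=1
    b=W[roi&(z>0.026)&(z<0.037)]
    vx,vy,cx,cy=cv2.fitLine((b[:,:2]*1000).astype(np.float32),cv2.DIST_HUBER,0,.01,.01).ravel()
    if vy<0: vx,vy=-vx,-vy
    ey=np.array([vx,vy]);ex=np.array([vy,-vx]);c=np.array([cx,cy])
    d=(b[:,:2]*1000-c)@ex
    return ex,ey,c,d
if __name__=='__main__':
    W=np.load('top0.npy');z=W[...,2]
    ex,ey,c,d=gauge(W);print('ey',ey,'yaw',np.degrees(np.arctan2(ex[1],ex[0])),'width pct',np.percentile(d,[1,5,50,95,99]))
    def G(m):
        q=W[m];return (q[:,:2]*1000-c)@np.stack([ex,ey],1)
    def st(nm,c0,c1,r0,r1,zl,zh):
        m=np.zeros(z.shape,bool);m[r0:r1,c0:c1]=1;m&=(z>zl)&(z<zh);g=G(m)
        print(nm,len(g),'gx',np.percentile(g[:,0],[1,5,50,95,99]).round(1),'gy',np.percentile(g[:,1],[1,5,50,95,99]).round(1));return g
    st('stop',295,320,134,170,.033,.06);st('jaw',184,198,128,160,.034,.06);st('pad',196,206,124,156,.03,.04);st('saddle',170,205,98,118,.037,.05)
    g=st('stone',230,280,165,200,.008,.06)
    print(cv2.minAreaRect(g.astype(np.float32)))
    # tall things near jaw area
    m=(W[...,0]>.45)&(W[...,0]<.8)&(W[...,1]>.15)&(W[...,1]<.36)&(z>.045)
    for a in np.arange(.45,.8,.025): print(round(a,3),[int(1000*np.nanmax(np.where((W[...,0]>=a)&(W[...,0]<a+.025)&(W[...,1]>=b)&(W[...,1]<b+.025),z,-1))) for b in np.arange(.15,.4,.025)])
E
python3 fit.py
```

```text
ey [0.06966126 0.9975707 ] yaw -3.9945314 width pct [-1.24998952e+01 -1.14567858e+01  1.14341697e-02  1.21827535e+01
  1.34403513e+01]
stop 303 gx [-99.6 -97.  -65.8 -32.9 -30.3] gy [-142.4 -141.3 -131.3 -121.6 -120.9]
jaw 179 gx [-99.7 -97.6 -71.1 -45.6 -43. ] gy [124.2 127.3 134.3 141.4 142.3]
pad 81 gx [-95.6 -92.9 -63.3 -33.2 -30.5] gy [110.5 110.9 113.5 116.4 116.9]
saddle 319 gx [-17.2 -15.2  -0.6  15.5  17.3] gy [117.5 119.8 144.2 169.7 172.1]
stone 752 gx [-180.2 -177.5 -153.5 -126.3 -122.4] gy [-62.1 -55.9 -22.7  11.2  18.1]
((-151.29136657714844, -24.953048706054688), (71.35521697998047, 76.35067749023438), 55.76411056518555)
0.45 [6, 7, 73, 5, 60, 61, 5, 6, 87, 85]
0.475 [6, 6, 68, 7, 6, 6, 6, 8, 6, 78]
0.5 [54, 55, 6, 7, 7, 8, 7, 6, 5, 5]
0.525 [54, 54, 6, 5, 8, 7, 6, 6, 7, 7]
0.55 [6, 8, 6, 6, 7, 6, 6, 5, 6, 7]
0.575 [6, 6, 6, 7, 6, 5, 5, 57, 56, 63]
0.6 [6, 6, 45, 6, 7, 6, 59, 95, 101, 174]
0.625 [6, 43, 46, 5, 6, 33, 85, 174, 175, 186]
0.65 [42, 44, 38, 7, 8, 60, 103, 182, 184, 179]
0.675 [70, 71, 75, 10, 28, 64, 94, 181, 182, 191]
0.7 [49, 65, 34, 10, 7, 67, 89, 176, 182, 194]
0.725 [47, 36, 32, 7, 15, 5, 89, 92, 95, 180]
0.75 [7, 9, 7, 6, 25, 17, 8, 6, 7, 93]
0.775 [5, 6, 7, 52, 25, 11, 7, 6, 7, 7]
```

```bash
cat >> fit.py <<'E'
    O=c-13*ex-5.3*ey; print('O',O,'ex',ex,'ey',ey)
    for a in [(-200,-20),(-138,-20),(-60,-20),(-75,155)]: print(a,O+a[0]*ex+a[1]*ey)
    m=np.zeros(z.shape,bool);m[218:238,198:232]=1;m&=z>.008;q=W[m];print('small lookalike',q.min(0),q.max(0))
    h=cv2.convexHull(((g+[13,5.3])).astype(np.float32)).reshape(-1,2).round();print(h.tolist())
E
python3 fit.py | tail -8
```

```text
0.775 [5, 6, 7, 52, 25, 11, 7, 6, 7, 7]
O [694.4008    -8.460491] ex [ 0.9975707  -0.06966126] ey [0.06966126 0.9975707 ]
(-200, -20) [493.49344  -14.479653]
(-138, -20) [555.34283  -18.798653]
(-60, -20) [633.1533  -24.23223]
(-75, 155) [630.3805  151.38756]
small lookalike [0.42889886 0.04749261 0.00807772] [0.47303033 0.10640151 0.03081003]
[[-106.0, -25.0], [-111.0, -10.0], [-115.0, 4.0], [-116.0, 6.0], [-137.0, 22.0], [-147.0, 28.0], [-150.0, 28.0], [-153.0, 25.0], [-164.0, 10.0], [-166.0, 8.0], [-167.0, -2.0], [-168.0, -16.0], [-170.0, -41.0], [-140.0, -62.0], [-138.0, -61.0], [-117.0, -55.0], [-111.0, -47.0], [-107.0, -32.0]]
```

Call:
{"fn": "move_arm", "kwargs": {"series": [[[0,0,0.25,0.5,-0.94,0,0.4],[0,0,0.25,0.5,-0.94,0,0.4],[0,0,0.25,0.5,-0.94,0,0.4],[0,0,0.25,0.5,-0.94,0,0.4],[0,0,0.25,0.5,-0.94,0,0.4],[0,0,0,0.5,-0.94,0,0.4],[0,0,0,0.5,-0.94,0,0.4],[0,0,0,0.5,-0.94,0,0.4],[0,0,0,0.5,-0.94,0,0.4],[0,0,0,0.5,-0.94,0,0.4]]]}}

```text
time_s: 2.15
tcp_pos: [0.4428, 0.0523, 0.294]
ee_rot: [[0.009, -0.052, -0.999], [0.006, -0.999, 0.053], [-1.0, -0.006, -0.008]]
wrist_force: [0.9, 1.3, 0.9]
gripper_width: 0.402
```

Call:
{"fn": "move_arm", "kwargs": {"series": [[[0,0,-0.12,0.35,-0.6,-0.4,0.4],[0,0,0,0.35,-0.55,-0.7,0.4],[0,0,0,0,0,-0.9,0.4],[0,0,0,0,0,-0.7,0.4],[0,0,0,0,0,0,0.4]]]}}

```text
time_s: 2.78
tcp_pos: [0.4887, -0.0237, 0.1304]
ee_rot: [[0.017, -0.078, -0.997], [0.007, -0.997, 0.078], [-1.0, -0.008, -0.017]]
wrist_force: [0.6, -1.0, -0.1]
gripper_width: 0.404
```

```bash
python3 - <<'E'
from h import *
s=r.sense();print(s['tcp_pos'],s['ee_rot'],s['wrist_force'])
E
```

```text
[ 0.48867364 -0.02373907  0.13038164] [[ 0.01729725 -0.07788864 -0.996812  ]
 [ 0.00709092 -0.99692653  0.07802064]
 [-0.99982525 -0.00841786 -0.01669179]] [ 0.57232428 -1.03085343 -0.12509178]
```

Call:
{"fn": "move_arm", "kwargs": {"series": [[[-0.05,0.12,0.06,0,0.17,-0.4,0.4],[0,0,0,0,0,-0.4,0.4],[0,0,0,0,0,-0.06,0.4],[0,0,0,0,0,0,0.4]]]}}

```text
time_s: 3.28
tcp_pos: [0.4945, -0.0114, 0.0853]
ee_rot: [[0.015, -0.066, -0.998], [0.003, -0.998, 0.066], [-1.0, -0.004, -0.014]]
wrist_force: [0.0, 0.5, 0.7]
gripper_width: 0.399
```

```bash
python3 - <<'E'
from h import *
s=r.sense();print(s['tcp_pos'],s['ee_rot'],s['wrist_force'])
p,d=cap('side','s1.png');p,d=cap('top','t1.png')
E
```

```text
[ 0.49446674 -0.01136135  0.08527618] [[ 0.01462743 -0.06550224 -0.99774521]
 [ 0.00255202 -0.99784627  0.06554629]
 [-0.99988976 -0.00350504 -0.01442876]] [0.02011901 0.50358152 0.70729291]
```

View pics/s1.png

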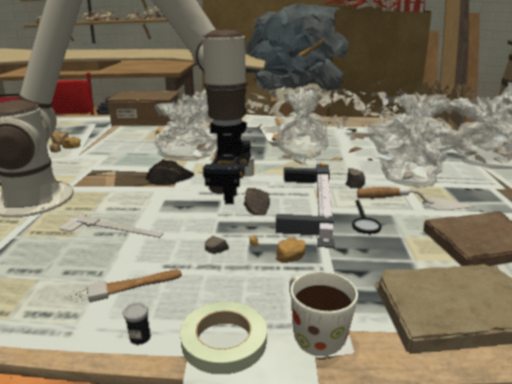

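View pics/t1.png

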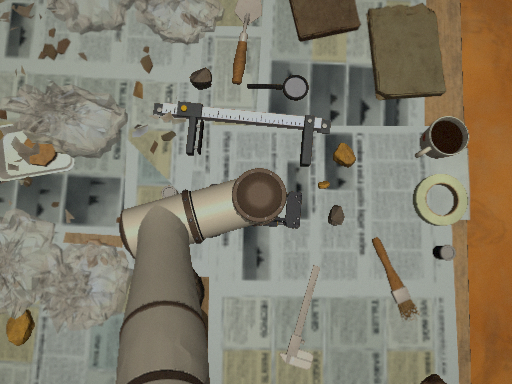

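Call:
{"fn": "move_arm", "kwargs": {"series": [[[0,0.1,0,0,0,-0.12,0.4],[0,0,0,0.18,-0.0125,0,0.4],[0,0,0,0.18,-0.0125,0,0.4],[0,0,0,0.18,-0.0125,0,0.4],[0,0,0,0.18,-0.0125,0,0.4],[0,0,0,0.18,-0.0125,0,0.4],[0,0,0,0.18,-0.0125,0,0.4]]]}}

```text
time_s: 4.25
tcp_pos: [0.5615, -0.0168, 0.0789]
ee_rot: [[-0.004, -0.067, -0.998], [0.002, -0.998, 0.067], [-1.0, -0.002, 0.005]]
wrist_force: [-3.7, 1.1, 3.7]
gripper_width: 0.401
```

```bash
python3 - <<'E'
from h import *
s=r.sense();print(s['tcp_pos'],s['ee_rot'],s['wrist_force'])
p,d=cap('side','s2.png');cv2.imwrite('pics/s2c.png',cv2.resize(p[130:280,180:380,::-1],None,fx=4,fy=4))
E
```

```text
[ 0.56148358 -0.01683635  0.0788783 ] [[-0.00445285 -0.06661564 -0.99776878]
 [ 0.0021765  -0.99777695  0.06660647]
 [-0.99998772 -0.00187506  0.00458794]] [-3.65480431  1.05444741  3.68850669]
```

View pics/s2c.png

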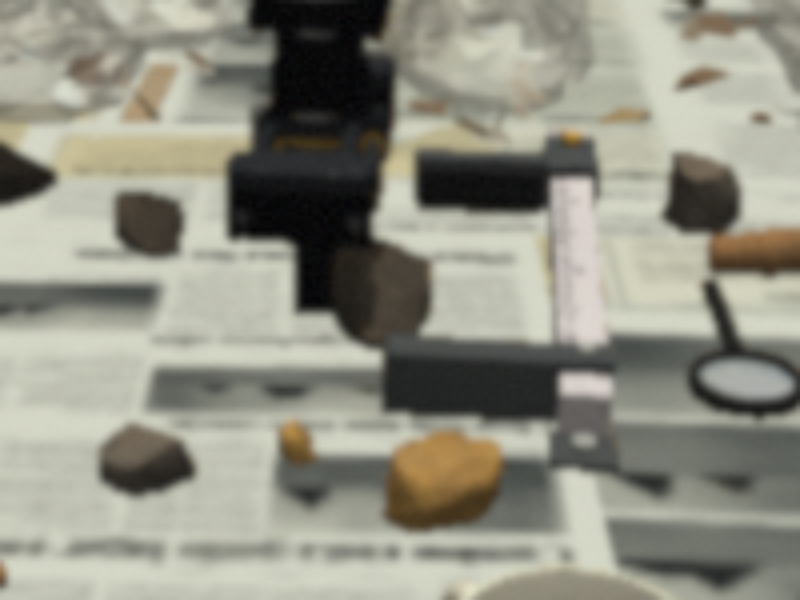

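Call:
{"fn": "move_arm", "kwargs": {"series": [[[0,0,0,0.18,-0.0125,0,0.4],[0,0,0,0.18,-0.0125,0,0.4],[0,0,0,0.18,-0.0125,0,0.4],[0,0,0,0.18,-0.0125,0,0.4],[0,0,0,0.15,-0.01,0,0.4]]]}}

```text
time_s: 4.92
tcp_pos: [0.6192, -0.0206, 0.0788]
ee_rot: [[-0.001, -0.066, -0.998], [0.002, -0.998, 0.066], [-1.0, -0.002, 0.002]]
wrist_force: [-2.5, 0.5, 1.8]
gripper_width: 0.397
```

```bash
python3 - <<'E'
from h import *
s=r.sense();print(s['tcp_pos'],s['wrist_force'])
p,d=cap('side','s3.png');cv2.imwrite('pics/s3c.png',cv2.resize(p[150:260,230:370,::-1],None,fx=5,fy=5))
E
```

```text
[ 0.61918102 -0.0206294   0.07876307] [-2.52300496  0.5274045   1.78263821]
```

View pics/s3c.png

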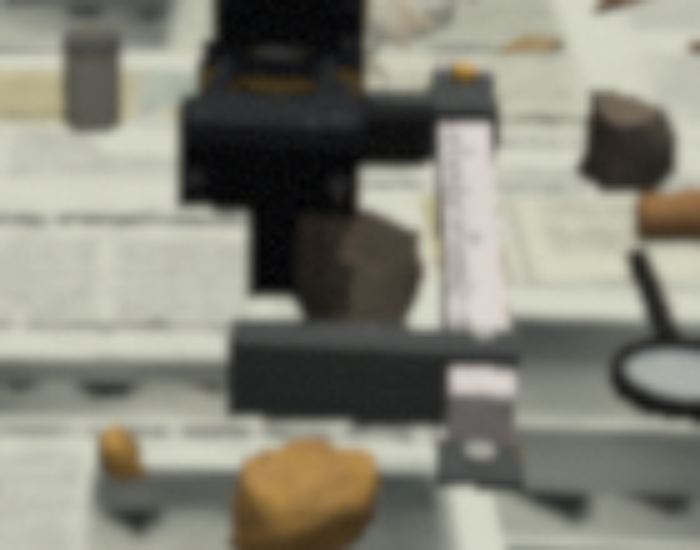

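Call:
{"fn": "move_arm", "kwargs": {"series": [[[0,0,0,0.05,-0.0035,0,0.4],[0,0,0,0.05,-0.0035,0,0.4],[0,0,0,0.05,-0.0035,0,0.4]]]}}

```text
time_s: 5.35
tcp_pos: [0.6281, -0.0213, 0.0786]
ee_rot: [[-0.004, -0.066, -0.998], [0.002, -0.998, 0.066], [-1.0, -0.002, 0.005]]
wrist_force: [-9.3, 3.2, 7.1]
gripper_width: 0.399
```

Call:
{"fn": "move_arm", "kwargs": {"series": [[[0,0,0,0.05,-0.0035,0,0.4]]]}}

```text
time_s: 5.48
tcp_pos: [0.6287, -0.0214, 0.0786]
ee_rot: [[-0.011, -0.067, -0.998], [0.002, -0.998, 0.067], [-1.0, -0.001, 0.011]]
wrist_force: [-10.1, 3.5, 8.3]
gripper_width: 0.398
```

```bash
python3 - <<'E'
from h import *
s=r.sense();print(s['tcp_pos'],s['wrist_force'])
p,d=cap('side','s4.png');cv2.imwrite('pics/s4c.png',cv2.resize(p[150:260,230:370,::-1],None,fx=5,fy=5))
E
```

```text
[ 0.62866228 -0.02138469  0.07860578] [-10.13135754   3.49269604   8.29955173]
```

View pics/s4c.png

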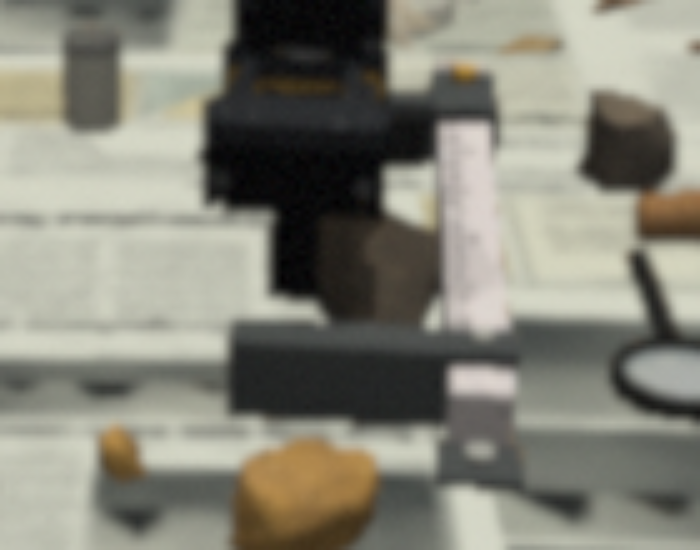

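Call:
{"fn": "move_arm", "kwargs": {"series": [[[0,0,0,-0.3,0.02,0,0.4],[0,0,0,-0.5,0.035,0,0.4],[0,0,0,0,0,0.8,0.4],[0,0,0,0,0,0.9,0],[0,0,0,0,0.5,0.2,0],[0,0,0,0,0.9,0,0],[0,0,0,0,0.9,0,0],[0,0,0,0,0,0,0]]]}}

```text
time_s: 6.52
tcp_pos: [0.5864, 0.1255, 0.1999]
ee_rot: [[0.014, -0.065, -0.998], [0.008, -0.998, 0.066], [-1.0, -0.009, -0.013]]
wrist_force: [0.0, -0.4, 0.0]
gripper_width: 0.016
```

```bash
python3 - <<'E'
from h import *
s=r.sense();print(s['tcp_pos'],s['wrist_force'])
W=np.load('top0.npy');m=(W[...,0]>.58)&(W[...,0]<.68)&(W[...,1]>.15)&(W[...,1]<.24)&(W[...,2]>.015)
for v,u in np.argwhere(m): print((u,v),(W[v,u]*1000).round().astype(int).tolist(),end=' ')
for n in('side','top'):
    p,d=cap(n,n+'5.png')
    np.save(n+'5.npy',cloud(n,d))
p=cv2.imread('pics/top5.png');cv2.imwrite('pics/top5c.png',cv2.resize(p[80:200,140:340],None,fx=4,fy=4,interpolation=cv2.INTER_CUBIC))
p=cv2.imread('pics/side5.png');cv2.imwrite('pics/side5c.png',cv2.resize(p[130:260,230:390],None,fx=4.5,fy=4.5,interpolation=cv2.INTER_CUBIC))
E
```

```text
[0.58641484 0.12547695 0.19991765] [ 0.03013168 -0.44739667  0.03737931]
(np.int64(165), np.int64(122)) [678, 188, 70] (np.int64(166), np.int64(122)) [680, 187, 66] (np.int64(175), np.int64(122)) [679, 166, 70] (np.int64(172), np.int64(123)) [677, 173, 70] (np.int64(173), np.int64(123)) [677, 171, 67] (np.int64(174), np.int64(123)) [677, 168, 71] (np.int64(175), np.int64(123)) [677, 166, 69] (np.int64(176), np.int64(123)) [678, 164, 66] (np.int64(177), np.int64(123)) [678, 162, 67] (np.int64(178), np.int64(123)) [679, 160, 63] (np.int64(173), np.int64(124)) [676, 171, 66] (np.int64(171), np.int64(131)) [666, 179, 37] (np.int64(172), np.int64(131)) [666, 176, 41] (np.int64(169), np.int64(132)) [663, 183, 41] (np.int64(170), np.int64(132)) [664, 182, 36] (np.int64(171), np.int64(132)) [663, 179, 40] (np.int64(172), np.int64(132)) [663, 176, 41] (np.int64(173), np.int64(132)) [663, 174, 42] (np.int64(174), np.int64(132)) [664, 172, 38] (np.int64(166), np.int64(133)) [661, 190, 40] (np.int64(167), np.int64(133)) [661, 188, 40] (np.int64(168), np.int64(133)) [661, 186, 38] (np.int64(169),
[... 5816 characters left out ...]
, 219, 43] (np.int64(153), np.int64(149)) [623, 218, 39] (np.int64(154), np.int64(149)) [623, 216, 38] (np.int64(155), np.int64(149)) [624, 214, 37] (np.int64(150), np.int64(150)) [621, 225, 39] (np.int64(151), np.int64(150)) [620, 222, 42] (np.int64(152), np.int64(150)) [620, 219, 41] (np.int64(153), np.int64(150)) [620, 217, 43] (np.int64(154), np.int64(150)) [621, 215, 39] (np.int64(151), np.int64(151)) [617, 221, 43] (np.int64(152), np.int64(151)) [618, 220, 40] (np.int64(153), np.int64(151)) [618, 217, 42] (np.int64(154), np.int64(151)) [619, 216, 37] (np.int64(152), np.int64(152)) [615, 219, 44] (np.int64(153), np.int64(152)) [615, 216, 44] (np.int64(153), np.int64(153)) [613, 217, 42]
```

View pics/top5c.png

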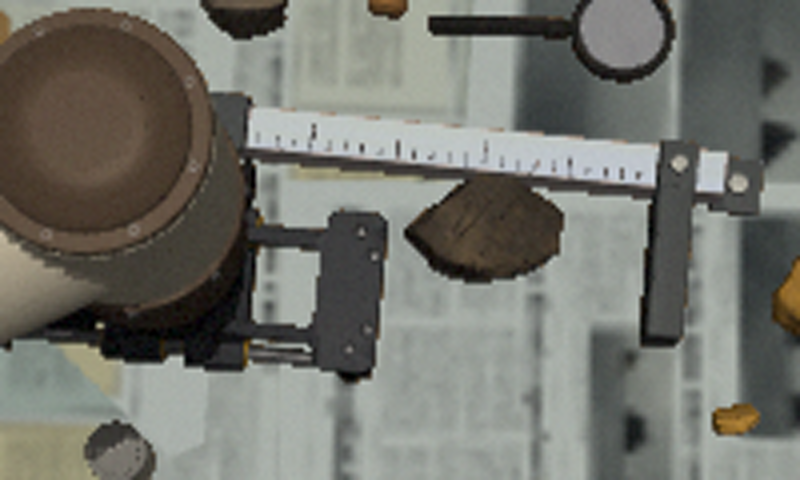

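View pics/side5c.png

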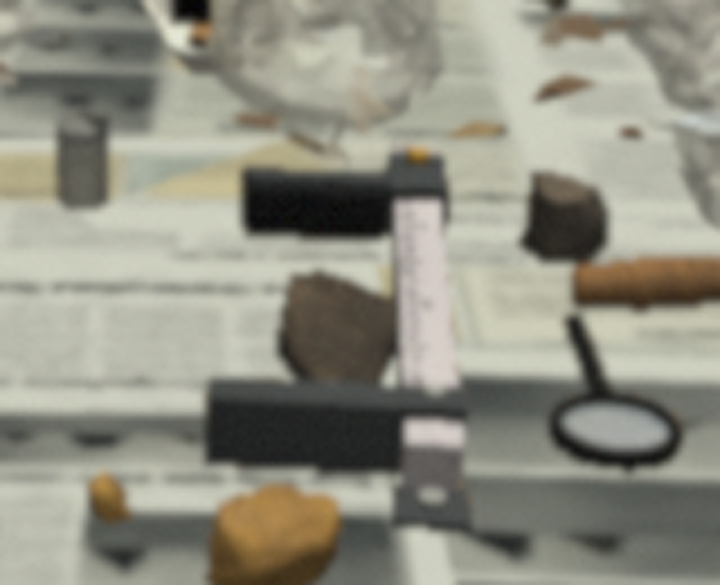

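The stone lies against the beam at crop (490,180), still flat, and the fingers have left it. Next they go behind the jaw's back, shut, and clear of the loose flakes around y=0.2.

Call:
{"fn": "move_arm", "kwargs": {"series": [[[-0.06,0.1,0,0.4,0.45,0,0],[0,0,0,0.35,0.35,0,0],[0,0,0,0,0,0,0]]]}}

```text
time_s: 7.0
tcp_pos: [0.6325, 0.1675, 0.1994]
ee_rot: [[-0.002, -0.074, -0.997], [-0.001, -0.997, 0.074], [-1.0, 0.001, 0.002]]
wrist_force: [-1.0, -0.5, -0.3]
gripper_width: 0.002
```

Call:
{"fn": "move_arm", "kwargs": {"series": [[[0,0,0,-0.02,0.1,-0.5,0],[0,0,0,0,0,-0.6,0],[0,0,0,0,0,-0.5,0],[0,0,0,0,0,0,0]]]}}

```text
time_s: 7.5
tcp_pos: [0.6305, 0.1668, 0.1018]
ee_rot: [[-0.001, -0.081, -0.997], [-0.001, -0.997, 0.081], [-1.0, 0.001, 0.001]]
wrist_force: [0.5, -0.1, 0.6]
gripper_width: 0.006
```

```bash
cat > look.py <<'E'
from h import *
import sys
s=r.sense();print(s['time_s'],s['tcp_pos'].round(4),s['ee_rot'][:,0].round(4),s['wrist_force'].round(2))
n=sys.argv[1]
p,d=cap('side',n+'s.png')
a=cv2.resize(p[140:260,240:360,::-1],(580,580),interpolation=cv2.INTER_CUBIC)
cv2.imwrite('pics/'+n+'.png',a)
E
python3 look.py a1
```

```text
7.5 [0.6305 0.1668 0.1018] [-1.2e-03 -8.0e-04 -1.0e+00] [ 0.47 -0.05  0.61]
```

View pics/a1.png

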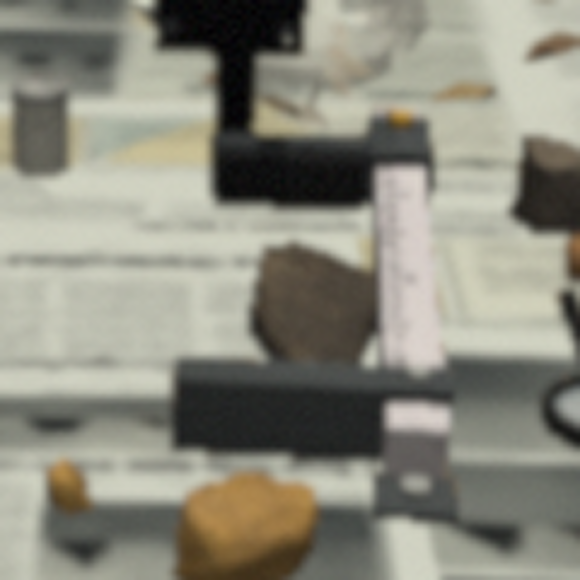

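Call:
{"fn": "move_arm", "kwargs": {"series": [[[0,0,0.1,0,0,-0.3,0],[0,0,0,0,0,-0.05,0],[0,0,0,-0.005,-0.1,0,0],[0,0,0,-0.005,-0.1,0,0]]]}}

```text
time_s: 8.05
tcp_pos: [0.6328, 0.1548, 0.0855]
ee_rot: [[0.009, -0.066, -0.998], [0.003, -0.998, 0.066], [-1.0, -0.004, -0.009]]
wrist_force: [-0.7, 1.5, -0.4]
gripper_width: 0.005
```

Call:
{"fn": "move_arm", "kwargs": {"series": [[[0,0,0,-0.008,-0.12,0,0],[0,0,0,-0.008,-0.12,0,0],[0,0,0,-0.008,-0.12,0,0],[0,0,0,-0.008,-0.12,0,0],[0,0,0,-0.008,-0.12,0,0],[0,0,0,-0.008,-0.12,0,0],[0,0,0,-0.008,-0.12,0,0],[0,0,0,-0.008,-0.12,0,0],[0,0,0,-0.008,-0.12,0,0]]]}}

```text
time_s: 9.18
tcp_pos: [0.6284, 0.0858, 0.0863]
ee_rot: [[0.011, -0.066, -0.998], [0.005, -0.998, 0.066], [-1.0, -0.006, -0.01]]
wrist_force: [0.3, 1.5, -1.0]
gripper_width: 0.009
```

```bash
python3 look.py a2
```

```text
9.175 [0.6284 0.0858 0.0863] [ 0.0105  0.0048 -0.9999] [ 0.3   1.46 -1.01]
```

View pics/a2.png

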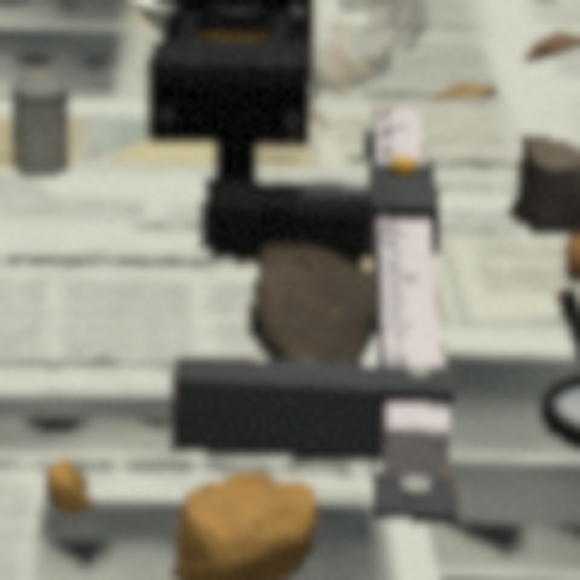

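Call:
{"fn": "move_arm", "kwargs": {"series": [[[0,0,0,-0.006,-0.09,0,0],[0,0,0,-0.006,-0.09,0,0],[0,0,0,-0.006,-0.09,0,0],[0,0,0,-0.006,-0.09,0,0],[0,0,0,-0.006,-0.09,0,0],[0,0,0,-0.006,-0.09,0,0],[0,0,0,-0.006,-0.09,0,0]]]}}

```text
time_s: 10.1
tcp_pos: [0.6256, 0.0458, 0.0863]
ee_rot: [[0.011, -0.066, -0.998], [0.006, -0.998, 0.066], [-1.0, -0.006, -0.01]]
wrist_force: [-0.2, 2.8, 0.8]
gripper_width: 0.007
```

```bash
python3 look.py a3; python3 - <<'E'
from h import *
p,d=cap('top','a3t.png');cv2.imwrite('pics/a3tc.png',cv2.resize(p[80:200,140:340,::-1],None,fx=4,fy=4,interpolation=cv2.INTER_CUBIC))
E
```

```text
10.1 [0.6256 0.0458 0.0863] [ 0.0106  0.0056 -0.9999] [-0.16  2.83  0.79]
```

View pics/a3.png

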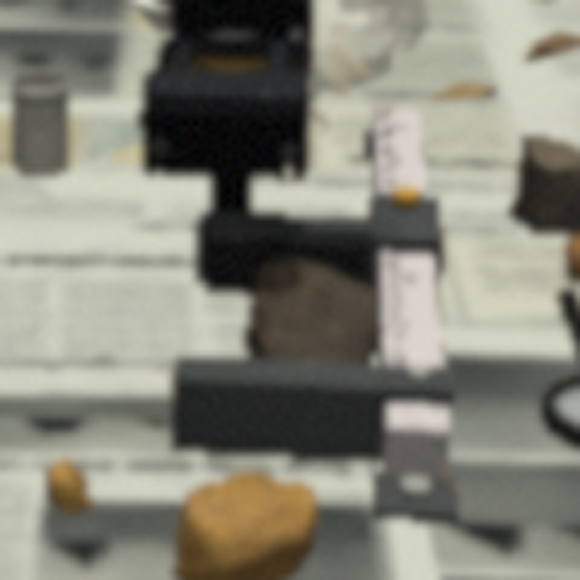

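View pics/a3tc.png

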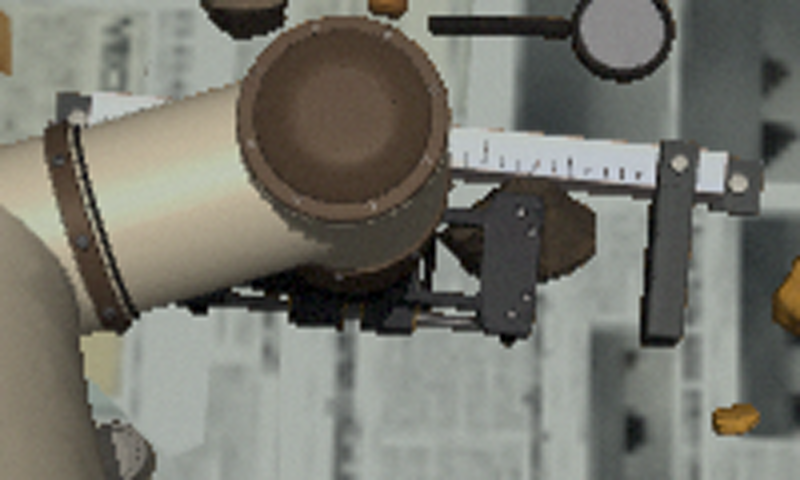

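Call:
{"fn": "move_arm", "kwargs": {"series": [[[0,0,0,-0.006,-0.08,0,0],[0,0,0,-0.006,-0.08,0,0],[0,0,0,-0.006,-0.08,0,0],[0,0,0,-0.006,-0.08,0,0]]]}}

```text
time_s: 10.7
tcp_pos: [0.6242, 0.0254, 0.0864]
ee_rot: [[0.011, -0.066, -0.998], [0.006, -0.998, 0.066], [-1.0, -0.006, -0.01]]
wrist_force: [-0.6, 2.3, -0.8]
gripper_width: 0.006
```

```bash
python3 look.py a4
```

```text
10.7 [0.6242 0.0254 0.0864] [ 0.0109  0.0055 -0.9999] [-0.58  2.28 -0.77]
```

View pics/a4.png

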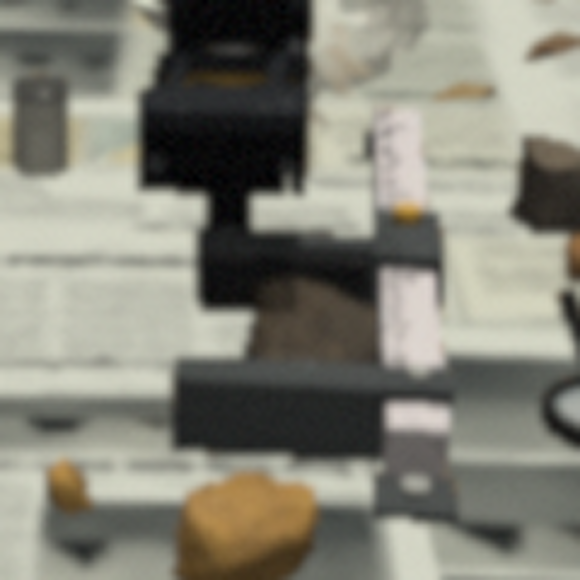

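Call:
{"fn": "move_arm", "kwargs": {"series": [[[0,0,0,-0.004,-0.05,0,0],[0,0,0,-0.004,-0.05,0,0]]]}}

```text
time_s: 11.0
tcp_pos: [0.6237, 0.0184, 0.0864]
ee_rot: [[0.011, -0.067, -0.998], [0.005, -0.998, 0.067], [-1.0, -0.006, -0.011]]
wrist_force: [-0.1, 3.4, -0.9]
gripper_width: 0.002
```

Call:
{"fn": "move_arm", "kwargs": {"series": [[[0,0,0,-0.003,-0.04,0,0]]]}}

```text
time_s: 11.12
tcp_pos: [0.6236, 0.0158, 0.0864]
ee_rot: [[0.011, -0.067, -0.998], [0.005, -0.998, 0.067], [-1.0, -0.006, -0.011]]
wrist_force: [-0.3, 3.0, -0.8]
gripper_width: 0.008
```

Call:
{"fn": "move_arm", "kwargs": {"series": [[[0,0,0,-0.003,-0.04,0,0]]]}}

```text
time_s: 11.25
tcp_pos: [0.6234, 0.0134, 0.0864]
ee_rot: [[0.011, -0.067, -0.998], [0.006, -0.998, 0.067], [-1.0, -0.006, -0.011]]
wrist_force: [0.5, 4.0, -0.7]
gripper_width: 0.002
```

Call:
{"fn": "move_arm", "kwargs": {"series": [[[0,0,0,-0.003,-0.04,0,0]]]}}

```text
time_s: 11.38
tcp_pos: [0.6232, 0.0113, 0.0863]
ee_rot: [[0.011, -0.067, -0.998], [0.006, -0.998, 0.067], [-1.0, -0.007, -0.011]]
wrist_force: [-0.3, 5.1, -0.4]
gripper_width: 0.007
```

```bash
python3 look.py a5;python3 - <<'E'
from h import *
p,d=cap('top','a5t.png');cv2.imwrite('pics/a5tc.png',cv2.resize(p[80:200,200:340,::-1],None,fx=5,fy=5,interpolation=cv2.INTER_CUBIC))
f=[r.sense()['wrist_force'].round(2).tolist()];
for i in range(3):
    viewer.capture('top');f.append(r.sense()['wrist_force'].round(2).tolist())
print(f)
E
```

```text
11.375 [0.6232 0.0113 0.0863] [ 0.0114  0.0062 -0.9999] [-0.34  5.08 -0.42]
[[-0.41, 4.13, 0.31], [-0.52, 4.36, -0.33], [0.52, 3.9, 0.0], [0.04, 4.0, -0.25]]
```

View pics/a5tc.png

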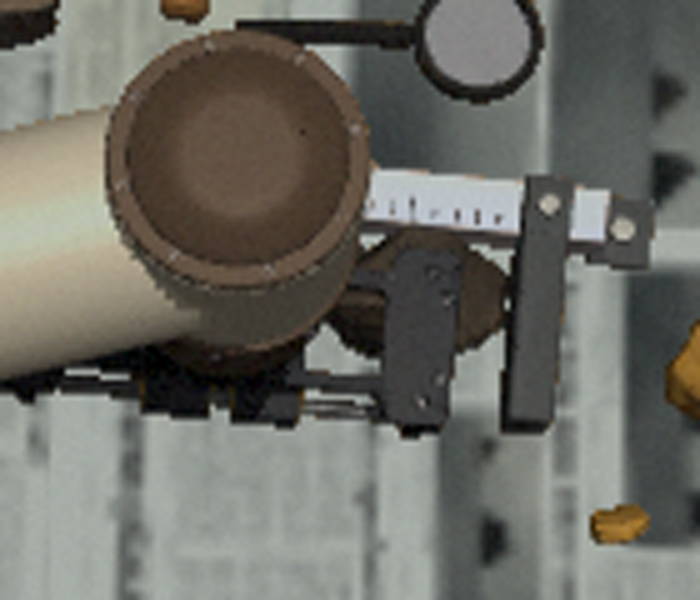

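View pics/a5.png

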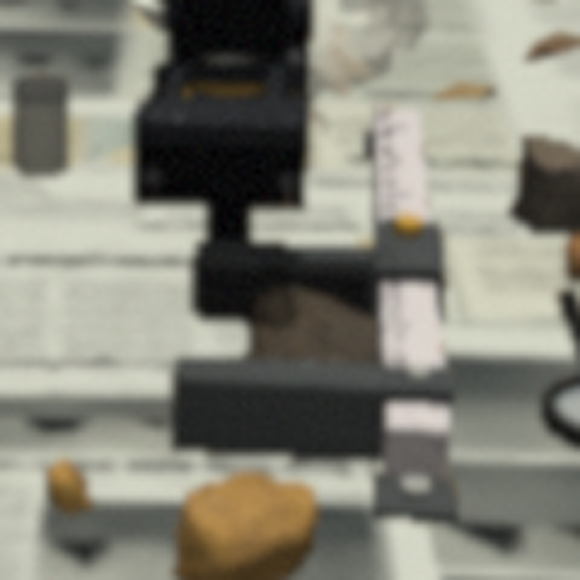

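Call:
{"fn": "move_arm", "kwargs": {"series": [[[0,0,0,-0.003,-0.04,0,0]]]}}

```text
time_s: 11.75
tcp_pos: [0.6231, 0.0094, 0.0864]
ee_rot: [[0.012, -0.066, -0.998], [0.006, -0.998, 0.066], [-1.0, -0.007, -0.011]]
wrist_force: [-0.5, 6.6, 0.6]
gripper_width: 0.002
```

Call:
{"fn": "move_arm", "kwargs": {"series": [[[0,0,0,-0.003,-0.04,0,0]]]}}

```text
time_s: 11.88
tcp_pos: [0.623, 0.0079, 0.0864]
ee_rot: [[0.012, -0.066, -0.998], [0.007, -0.998, 0.066], [-1.0, -0.008, -0.012]]
wrist_force: [-0.7, 8.3, -0.2]
gripper_width: 0.005
```

```bash
python3 - <<'E'
from h import *
for i in range(6):
    p,d=viewer.capture('top');s=r.sense();print(s['tcp_pos'].round(4),s['wrist_force'].round(2).tolist())
cv2.imwrite('pics/a6.png',cv2.resize(p[80:200,200:340,::-1],None,fx=5,fy=5,interpolation=cv2.INTER_CUBIC))
E
```

```text
[0.623  0.0077 0.0864] [-1.06, 6.92, 0.07]
[0.623  0.0077 0.0864] [0.06, 7.57, 0.08]
[0.623  0.0077 0.0864] [-0.37, 6.38, 0.01]
[0.623  0.0078 0.0864] [-1.02, 6.51, -0.39]
[0.623  0.0078 0.0864] [0.4, 6.21, -0.2]
[0.623  0.0078 0.0863] [-0.49, 6.87, -0.51]
```

View pics/a6.png

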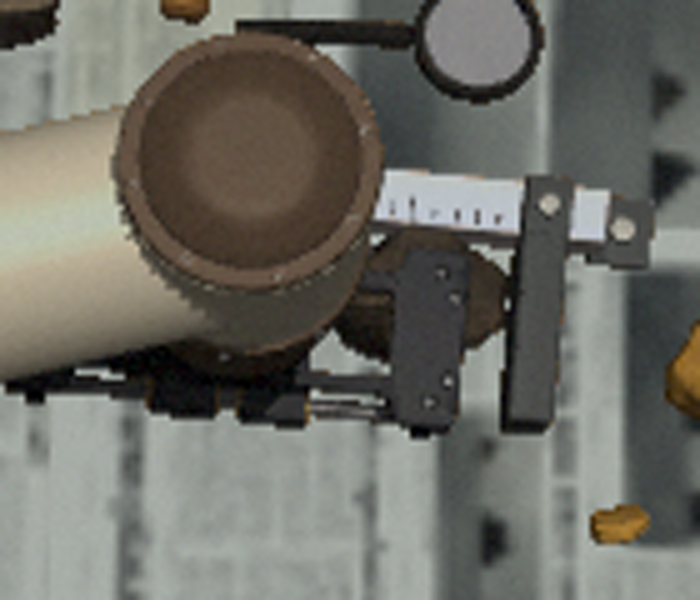

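The stone did not move between the last two pictures: its right tip stays at (508,300) on the stop. The push settled at about 6.7 N and rose roughly 0.8 N per mm, which matches the pad's spring. Handing in now.

```bash
python3 look.py a7; python3 - <<'E'
from h import *
print(r.finish_job()); s=r.sense();print(s['time_s'],s['tcp_pos'].round(4),s['wrist_force'].round(2))
E
```

```text
12.175 [0.623  0.0078 0.0863] [ 0.0119  0.0071 -0.9999] [-0.49  6.87 -0.51]
the job is handed in; nothing more can be done
None
the job is handed in; nothing more can be done
```

View pics/a7.png

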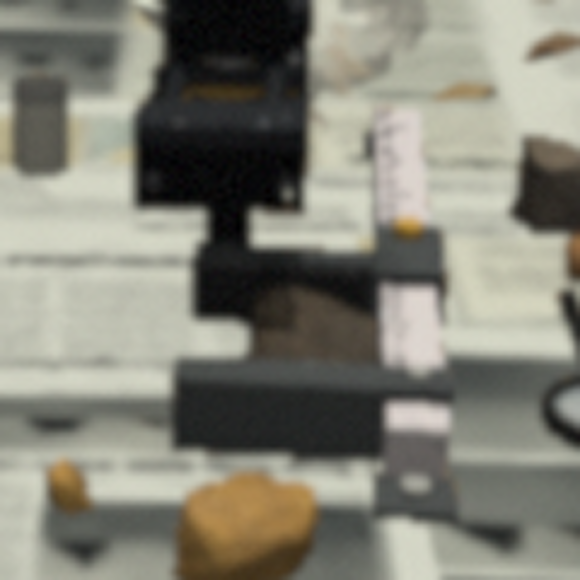

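The stone is clamped between the jaw's pad and the fixed stop, and I handed the job in at about 12.2 s; no verdict was reported. I pushed the middle-sized stone straight to the beam with two spread fingers, where the push force rose to about 10 N. I then closed the fingers and pushed the jaw's back until the pad pressed the stone against the stop.

- **Clamp:** the fingers pressed the jaw with a steady 6.2 to 7.6 N. Taking off about 1 N of slide friction, that puts the pad force near 5 to 6 N and the squeeze near 6 mm. These are estimates from the wrist force, because the pad and stop forces cannot be read directly. I could not check the wrist force or pose after handing in.
- **Stone:** in the last side picture it looks flat, near the beam and between pad and stop, with the fingers only on the jaw's back. The gripper hid part of it, so I judged its flatness by eye.
- **Bystanders:** those still in view (can, pebble, lump, blocky stone and lens) look unmoved. I did not measure them again.

No check failed or disagreed.

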